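Load a keyed control module into the test fixture and select the test

ROBOT

A 6-joint arm with a two-finger parallel gripper is mounted at the origin on the work surface; the furniture and walls round the work are solid. World frame = base frame: x ahead of the robot, y to its left, z up, the work surface at z = 0. Lengths are in m, angles in rad, forces in N, time in s.
With the tool pointing down it reaches from about 0.35 to 0.775 m from the base axis. Payload 7.3 kg.
Tool frame: the origin (TCP) lies on the centre line of the jaws, within the pads' length; the fingertips stand 19 mm ahead of it and the grasp point (between the pads) is the TCP; y points along the fingers, z is the direction in which the jaws open and shut, and the axes are right-handed (so a half turn about y gives the same grasp; the last joint's range is limited). The gripper opens to 92 mm and grips with 3 to 60 N. Pads are 19 mm wide; open, the fingers measure 130 mm over their backs; the gripper's body (75 mm by 190 mm) begins 47 mm behind the grasp point.
Start: joints at [-1.358, 0.342, 1.524, -0, 1.275, -0.146], TCP at [0.184, -0.492, 0.246] pointing down, gripper open.
Joint ranges: [-2.53, 2.53], [-0.77, 2.02], [0.04, 2.7], [-1, 4.14], [0.28, 2.66], [-3.11, 3.11]. Speed limits (rad/s): [2.57, 2.57, 3.14, 3.14, 3.14, 3.14].

INTERFACE

Orientations are given as a rotation vector (axis times angle).
In Python, from workcell import env gives the robot as it stands. The module is installed in compiled form; this text tells all that it offers.
- The arm moves only by the tool move_arm, never from a script. Its argument "motion" is a list of rows, each a list of 3 entries, a list of its own where there are three numbers: the closure, from 0 (fully open) to 1 (shut), then the shift along the tool's x, y, z scaled (see below), then the turn about the tool's y scaled (see below). A call has 1 to 10 rows; each row is the pose to reach, as a shift and turn from the pose commanded when the call began, along the tool's axes at that moment; what a row does not reach only later rows make up. The controller multiplies each number of a shift by 50 cm and each number of a turn by 90 degrees. A row lasts 1/8 s, in which the tool goes at most 62.5 mm and 10.7 degrees, less where a joint would pass 70% of its speed; a pose out of reach is approached as far as the arm can. A call with a number of a shift or a turn outside -1 to 1 is refused whole. A call with a gripper value outside its range is refused whole. The fingers move at their own pace and stop on an object; "squeeze" is the grip in N (left out, the last holds). Time passes only in rows, so rows that repeat a pose let the fingers close. It gives the time, the measured TCP pose, the force and the opening at its end, in the units of the state.
- env.get_state(): the state, without advancing time (a new reading comes with each control period).
- env.capture(name): name is "side" or "top" or "wrist"; returns the picture (480x640x3 uint8, red, green, blue); there is no depth.
- env.get_calibration(name): a dict with "camera_matrix" (3x3 intrinsics, pixels), "R" (3x3) and "t" (3): a world point X has camera coordinates R X + t. Camera axes: x right, y down, z forward; pixel columns grow to the right and rows downward; lengths in m; the calibration is good to about 2 mm. A picture is of the moment at which its call begins: read the wrist's pose just before it. get_calibration takes no time and is no camera call; for the wrist camera it gives the pose at the moment of the call.
- env.sign_off(): hands the job in, once; it reports no verdict.
Trained networks look in the newest picture that a camera, given by its name, has taken for a name from the list of things; names that differ only in an ending like _2 or _b are one class to them, and where a whole thing is asked for, a point or a joint stands for the part that bears it (a point fixed in the world has none). Each returns a list of dicts, best first, with "p" (0 to 1); they miss things now and then, are a little off and sometimes report something else, mostly with a low value. They report only what shows in the picture. A call takes as long as a camera call. They do not tell look-alikes from the thing itself.
- env.boxes_of(name, camera): "extent" ([left, top, right, bottom] in pixels, round what is visible of it).
- env.outline_of(name, camera): "pixels" (480x640 bool, what is visible of it) and "extent" ([left, top, right, bottom] in pixels, round what is visible of it).
- env.spot_point(name, camera): "position" ([column, row] in pixels: a listed point, or the origin of a listed thing).
The state is a dict: "time": time; "qpos": joint angles; "dq": joint speeds; "joint_torque": joint torques, N m; "position": TCP position; "orientation": TCP orientation; "ft_force": force on the tool from outside, world axes, zero at the start; "wrist_torque": the same for the moment, N m; "width": finger opening in m.
Only numpy, scipy, OpenCV 4.12 (cv2) and the standard library are available. Lean on these libraries where they do the work, as an engineer would, in place of code of your own. Each camera call takes 0.05 s, during which the arm holds its last target.

TASK

Turn the control module so that its cut-away corner matches the block in the fixture's pocket, lay it fully down in the pocket and let go of it. Then turn the fixture's selector from the one-dot mark to the two-dot mark in the middle, and leave it there in its click position.

Things in the scene. Friction and masses are not known exactly. Their poses are not given: they have to be found in the camera images.
- module: Loose aluminium control module, 100 x 72 x 45 mm, 0.25 to 0.5 kg, lying flat. Its flange is 12 mm thick and spans x -50..50, y -28..44 mm in its own frame, except that the +x +y corner (x > 18, y > 22 mm) is cut away. On it stands a ribbed housing, x -36..36, y -20..20 mm, up to z = 45 mm: grip it across these 40 mm (along its y). Origin: on the underside, below the housing's centre; z up.
- module_key (a point): Point on the module's underside at (35, -15, 0) mm in the module's frame. (Also on the module: a black connector block at its -x end, x -49..-38, y -24..18 mm, up to z = 30 mm. The flange's lowest 3 mm are 1.5 mm smaller all round.)
- test_fixture: Fixed grey fixture, 124 (x) x 150 (y) x 22 mm high. Its -y part has an L-shaped pocket 12 mm deep, floor 10 mm above the desk; its +y part is a flat deck with the selector. The pocket spans x -52..52, y -65..11 mm, but a block fills its +x +y corner (x > 20, y > -11 mm): 2 mm play on each side of the module's flange. Origin: centre of the underside, on the desk; z up.
- nest (a point): Point on the pocket floor, at (0, -35, 10) mm in the fixture's frame, where the module's origin lies when it is seated; its axes are the fixture's, and the seated module's axes are parallel to them (same directions).
- nest_key (a point): Point on the pocket floor where module_key lies when the module is seated. (Surroundings to keep clear of: a wall shelf 0.2 m above the desk behind on the right, its nearest corner at about x = 0.50, y = -0.25 m; and a heat gun hung on the left wall at about x = 0.1, y = 0.38, z = 0.53 m. Turn the hand only when it is over the middle of the desk.)
- selector (a joint): Angle of the selector knob (rad), growing clockwise seen from above. 0 = one-dot mark, 0.8 = two-dot mark (middle, pointer along the fixture's +x), 1.6 = three-dot mark; stops at -0.12 and 1.72. Light detents (under 0.1 N m): humps at 0.4 and 1.2 push it toward the nearest mark; within about 0.15 of a mark it stays where left. Starts near the one-dot mark.
- selector_grip (a point): Point on the selector's upright axis, inside its black bar, 55 mm above the desk. The bar is 52 mm long, 16 mm wide, from 32 to 68 mm above the desk, on a disc of 52 mm diameter whose top is at 32 mm; it turns with the knob. The point's x axis runs along the bar to its pointer end (white line); pinch the bar across its 16 mm (the point's y).
Mind the look-alikes: they are no part of the job. What is shaped like the module but green is not meant.

How it is judged:
On the way, in this order (a step that is already met when the one before it is completed fails the run):
1. the module lies in the pocket the right way round, fully down, and is let go of (distance between module and nest below 0.006 m and distance between module_key and nest_key below 0.007 m and z of module in the frame of nest below 0.003 m and angle between module's own z axis and vertical below 0.05 rad and contact force between the fingers and module below 0.1 N), for 0.2 s.
2. the selector points at the two-dot mark (value of joint selector between 0.6 and 1 rad), for 0.2 s.
At the end, for the whole second after the job is handed in: The module lies at rest in the pocket, the right way round (origin within 6 mm of nest, module_key within 7 mm of nest_key), less than 3 mm above the pocket floor and tilted less than 0.05 rad; the selector rests within 0.2 rad of the two-dot mark (joint 0.6 to 1.0) (all of step 2 and distance between module and nest below 0.006 m and distance between module_key and nest_key below 0.007 m and z of module in the frame of nest below 0.003 m and angle between module's own z axis and vertical below 0.05 rad and linear speed of module below 0.02 m/s); the robot touches nothing.
It also fails if it takes over 64 s, if anything falls off the work surface, if the arm or the gripper's body presses on something with over 40 N, if the wrist force passes 120 N, or if a joint passes its speed limit or range.

## Working session

There is one attempt and no reset: what is moved stays moved. The work goes in short steps, Python scripts to look and compute and a tool call to move; the robot and the scene stay as the last step left them, time stands still between calls to the robot, and variables do not carry over. Pictures are saved under pics/ and viewed, and the job is handed in when it is done.

Besides the shell and the picture viewer there is one more tool, called by a JSON object that holds its "op" and its "data", one argument or row to a line. move_arm: Moves the arm, as the interface text tells. Its arguments: {"type":"object","properties":{"motion":{"type":"array","items":{"type":"array"}},"squeeze":{"type":"number"}},"required":["motion"]}

```bash
mkdir -p pics; ls
python3 - <<'E'
from workcell import env
import cv2, numpy as np
s=env.get_state()
for k,v in s.items(): print(k,np.round(v,4))
for n in ["side","top","wrist"]:
    im=env.capture(n); cv2.imwrite(f"pics/{n}0.png",im[:,:,::-1])
    c=env.get_calibration(n); print(n,np.round(c["camera_matrix"],1).tolist(),np.round(c["R"],4).tolist(),np.round(c["t"],4).tolist())
E
```

```text
pics
time 0.0
qpos [-1.358   0.3427  1.525   0.      1.2754 -0.146 ]
dq [-0.0001  0.0008  0.0001  0.0003  0.0016  0.0003]
joint_torque [ 0.00000e+00 -4.31236e+01 -2.44225e+01  7.16000e-02  5.57000e-02
 -1.00000e-04]
position [ 0.1843 -0.4912  0.2451]
orientation [-0.3674  2.0275 -2.0244]
ft_force [0.0725 0.0643 0.4478]
wrist_torque [-0.0037 -0.0065  0.0364]
width 0.0918
side [[595.3, 0.0, 327.3], [0.0, 595.3, 247.7], [0.0, 0.0, 1.0]] [[0.3277, -0.9448, -0.0017], [-0.3934, -0.1348, -0.9094], [0.859, 0.2987, -0.4159]] [-0.2293, 0.1683, 1.0582]
top [[604.6, 0.0, 316.0], [0.0, 604.6, 233.7], [0.0, 0.0, 1.0]] [[0.0292, -0.9995, 0.0141], [-0.9967, -0.0302, -0.0755], [0.0758, -0.0118, -0.997]] [-0.11, 0.37, 1.5004]
wrist [[403.7, 0.0, 319.7], [0.0, 403.7, 240.4], [0.0, 0.0, 1.0]] [[0.351, -0.9364, -0.0012], [-0.8955, -0.3361, 0.2917], [-0.2735, -0.1013, -0.9565]] [-0.5231, -0.037, 0.3916]
```

View pics/top0.png

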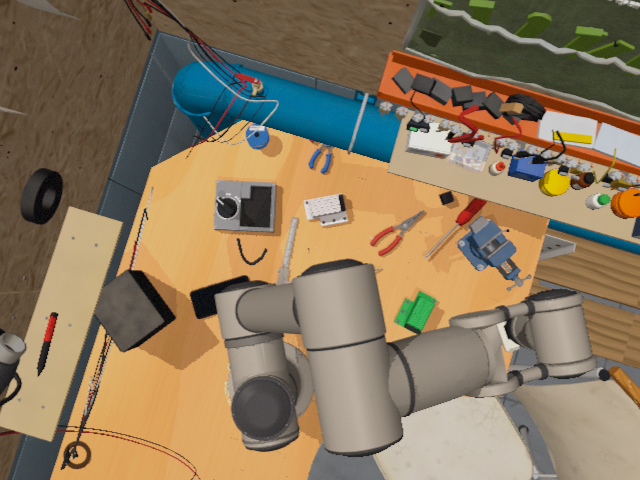

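View pics/side0.png

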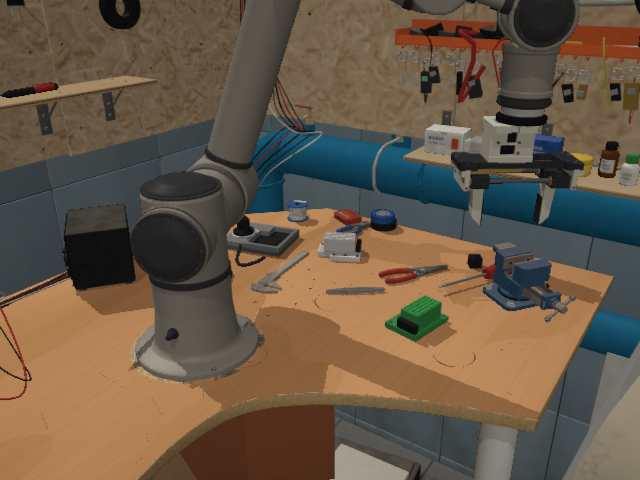

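View pics/wrist0.png

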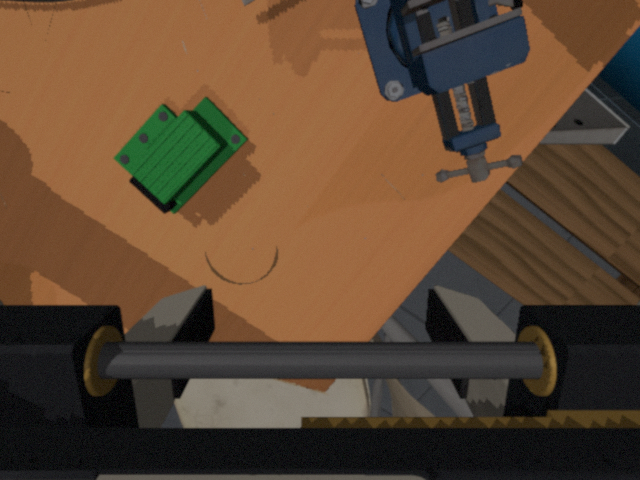

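Candidates for the module in the top view are the silver ribbed one at (326,209) and the green look-alike at (416,312), which is ruled out by its colour. The fixture is at (245,207), with its selector at (228,207). I'll check both in a close crop.

```bash
cat > h.py <<'E'
from workcell import env
import cv2, numpy as np
from scipy.spatial.transform import Rotation as Ro
def proj(c,X):
    X=np.atleast_2d(X); p=(c["R"]@X.T).T+c["t"]; q=(c["camera_matrix"]@p.T).T; return q[:,:2]/q[:,2:]
def ray(c,uv,z):
    d=np.linalg.inv(c["camera_matrix"])@np.array([uv[0],uv[1],1.]); d=c["R"].T@d; o=-c["R"].T@c["t"]
    return o+d*(z-o[2])/d[2]
E
python3 - <<'E'
from h import *
im=cv2.imread("pics/top0.png")
cv2.imwrite("pics/crop_top.png",cv2.resize(im[170:245,205:365],(800,375),interpolation=cv2.INTER_CUBIC))
im=cv2.imread("pics/side0.png")
cv2.imwrite("pics/crop_side.png",cv2.resize(im[205:275,220:380],(800,350),interpolation=cv2.INTER_CUBIC))
c=env.get_calibration("top")
for uv in [(326,209),(245,207),(228,207)]: print(uv,ray(c,uv,0.02))
s=env.get_state(); print(Ro.from_rotvec(s["orientation"]).as_matrix().round(3))
w=env.get_calibration("wrist"); print(-w["R"].T@w["t"])
E
```

```text
(326, 209) [ 0.43543204 -0.12221183  0.02      ]
(245, 207) [0.43421647 0.0805212  0.02      ]
(228, 207) [0.43290649 0.12294322 0.02      ]
[[-0.936 -0.     0.351]
 [-0.351  0.001 -0.936]
 [-0.    -1.    -0.001]]
[ 0.25756899 -0.46262267  0.38473539]
```

View pics/crop_top.png

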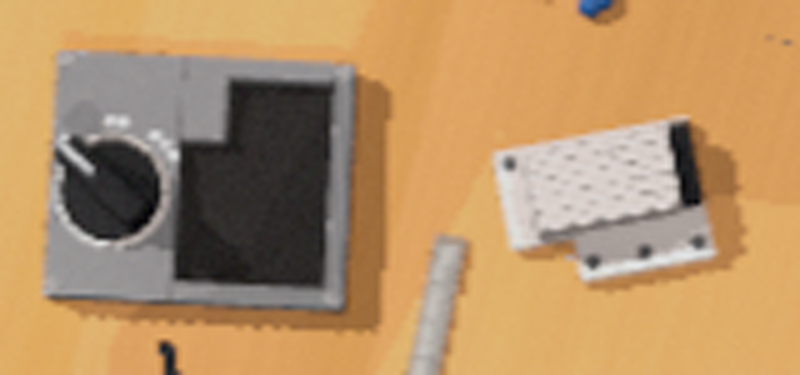

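View pics/crop_side.png

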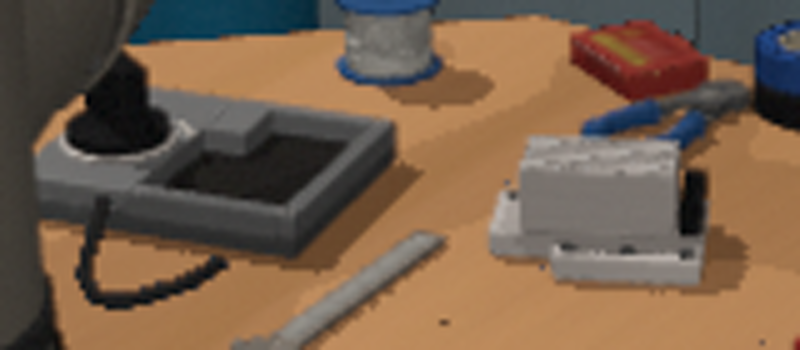

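The crop shows the silver module with its black connector on the image right and its cut corner at lower left, so module yaw is about +100°. The fixture is near yaw 0, with the block towards world +x+y. The pointer is at upper left on the one-dot mark. I'll move over the middle of the desk to look closer.

{"op": "move_arm", "data": {
  "motion": [
    [0, [-0.716, -0.17, -0.564], 0],
    [0, [-0.716, -0.17, -0.564], 0],
    [0, [-0.716, -0.17, -0.564], 0],
    [0, [-0.716, -0.17, -0.564], 0],
    [0, [-0.716, -0.17, -0.564], 0],
    [0, [-0.716, -0.17, -0.564], 0],
    [0, [-0.716, -0.17, -0.564], -0.1],
    [0, [-0.716, -0.17, -0.564], -0.2],
    [0, [-0.716, -0.17, -0.564], -0.3],
    [0, [-0.716, -0.17, -0.564], -0.4]
  ]
}}

```text
time: 1.4
position: [0.4206, -0.1012, 0.3305]
orientation: [-0.879, 1.621, -1.62]
ft_force: [-0.5, -0.5, -0.3]
width: 0.092
```

{"op": "move_arm", "data": {
  "motion": [
    [0, [0, 0, 0], -0.1],
    [0, [0, 0, 0], -0.2],
    [0, [0, 0, 0], -0.3],
    [0, [0, 0, 0], -0.4],
    [0, [0, 0, 0], -0.48],
    [0, [0, 0, 0], -0.48]
  ]
}}

```text
time: 2.15
position: [0.4204, -0.1017, 0.3305]
orientation: [-1.285, 1.084, -1.083]
ft_force: [-0.3, -0.3, -0.0]
width: 0.0919
```

Run:
```python
from h import *
s=env.get_state()
for k in ["time","qpos","position","dq"]: print(k,np.round(s[k],4))
R=Ro.from_rotvec(s["orientation"]).as_matrix(); print(R.round(3))
import pickle
d={}
for n in ["wrist","top","side"]:
    c=env.get_calibration(n); im=env.capture(n); cv2.imwrite(f"pics/{n}1.png",im[:,:,::-1]); d[n]=c
    if n=="wrist":
        for q in ["module","module_key","nest","nest_key","selector_grip","test_fixture"]:
            print(q,[(r["position"],r["p"], ray(c,r["position"],0.01).round(4)) for r in env.spot_point(q,n)])
pickle.dump(d,open("cal1.pkl","wb"))
```

```text
time 2.15
qpos [-4.1490e-01  1.1050e-01  1.5933e+00 -1.0000e-04  1.4383e+00 -5.8410e-01]
position [ 0.4204 -0.1017  0.3305]
dq [ 0.0002  0.0001 -0.0023  0.0003  0.0004  0.0568]
[[ 0.168 -0.     0.986]
 [-0.986  0.     0.168]
 [-0.    -1.    -0.   ]]
module [([332.7, 206.2], 0.68, array([ 0.4373, -0.1174,  0.01  ]))]
module_key [([347.5, 173.3], 0.7, array([ 0.4471, -0.0772,  0.01  ]))]
nest [([355.5, 53.7], 0.97, array([0.432 , 0.0463, 0.01  ]))]
nest_key [([390.4, 73.5], 0.59, array([0.4721, 0.0336, 0.01  ]))]
selector_grip []
test_fixture [([365.9, 23.5], 0.59, array([0.437 , 0.0759, 0.01  ]))]
```

View pics/wrist1.png

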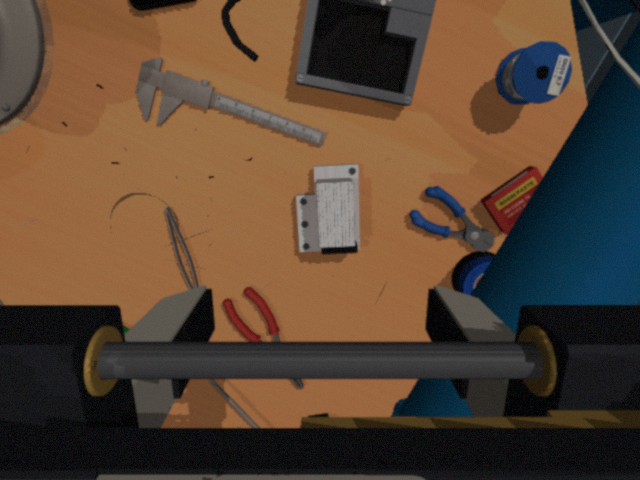

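The wrist view shows the module at (333,206) with its connector at the bottom, and the pocket at (357,50) with the fixture cut off at the top. I'll zoom in to pick corners.

Run:
```python
from h import *
im=cv2.imread("pics/wrist1.png")
a=cv2.resize(im[150:270,280:380],None,fx=5,fy=5,interpolation=cv2.INTER_CUBIC); 
cv2.imwrite("pics/c1.png",a)
b=cv2.resize(im[0:115,285:445],None,fx=5,fy=5,interpolation=cv2.INTER_CUBIC); 
cv2.imwrite("pics/c2.png",b)
```

```text
(no output)
```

View pics/c1.png

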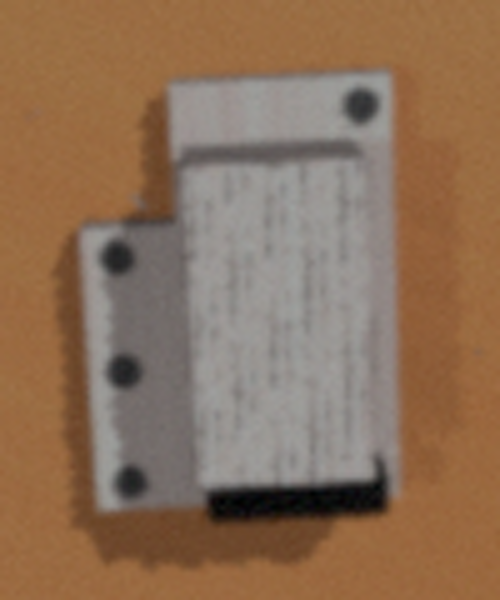

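View pics/c2.png

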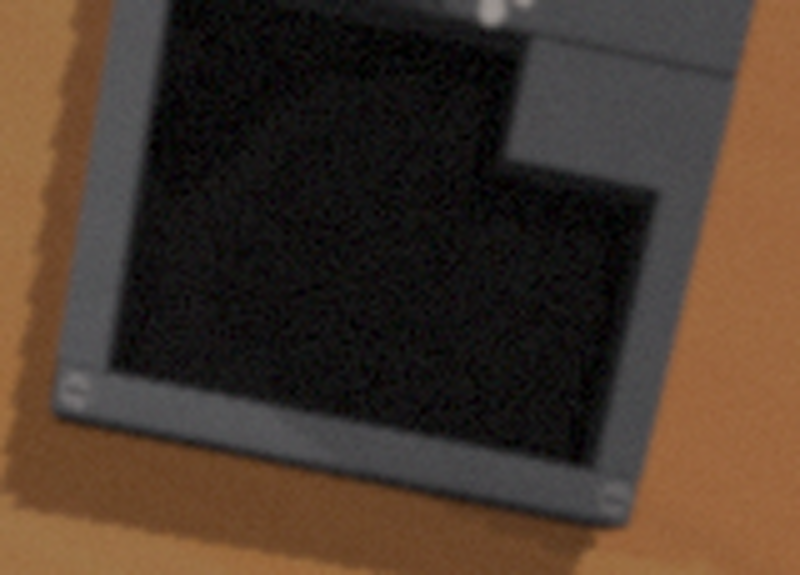

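```bash
cat >> h.py <<'E'
from scipy.optimize import least_squares
def fit(c,P,uv,x0):
    P=np.array(P,float)/1000; uv=np.array(uv,float)
    def W(x):
        k,s=np.cos(x[2]),np.sin(x[2]); return np.c_[x[0]+k*P[:,0]-s*P[:,1], x[1]+s*P[:,0]+k*P[:,1], P[:,2]]
    f=lambda x:(proj(c,W(x))-uv).ravel()
    r=least_squares(f,x0,loss="soft_l1"); return r.x, f(r.x).reshape(-1,2)
E
python3 - <<'E'
from h import *
import pickle
c=pickle.load(open("cal1.pkl","rb"))["wrist"]
M=[(50,22,12),(50,-28,12),(18,44,12),(-50,44,12),(-50,-28,12),(36,20,45),(36,-20,45),(-36,20,45),(-36,-20,45)]
u=np.array([(170,80),(390,72),(80,228),(98,510),(402,495),(182,165),(360,157),(203,488),(384,478)])/5-0.4+[280,150]
x,r=fit(c,M,u,[0.43,-0.12,1.75]); print(x,np.degrees(x[2]));print(r.round(1))
F=[(-62,-75,22),(62,-75,22),(-52,-65,22),(52,-65,22),(52,-11,22),(20,-11,22),(20,11,22)]
u=np.array([(58,403),(630,510),(112,373),(592,465),(657,190),(508,160),(527,40)])/5-0.4+[285,0]
x,r=fit(c,F,u,[0.43,0.08,0]); print(x,np.degrees(x[2]));print(r.round(1))
E
```

```text
[ 0.44015664 -0.11919602  1.79555815] 102.87790390569857
[[-0.3  0.3]
 [ 0.2 -0.6]
 [ 0.2 -0. ]
 [ 0.8 -0.3]
 [ 0.2 -0.4]
 [-0.5  0.2]
 [ 1.8 -0.3]
 [-0.9  0.5]
 [-1.   0.6]]
[ 0.43729183  0.08144608 -0.01339288] -0.7673552608210382
[[-1.7  2. ]
 [ 0.2  3.4]
 [-1.3 -0.4]
 [ 0.8  0.7]
 [ 0.8 -0.4]
 [-0.5 -0.8]
 [ 0.8 -1.1]]
```

Module pose is good, with residuals under 1 px apart from one vague corner. Next is a better view of the whole fixture.

{"op": "move_arm", "data": {
  "motion": [
    [0, [-0.276, 0.06, 0.047], 0],
    [0, [-0.276, 0.06, 0.047], 0],
    [0, [-0.276, 0.06, 0.047], 0],
    [0, [-0.276, 0.06, 0.047], 0],
    [0, [-0.276, 0.06, 0.047], 0]
  ]
}}

```text
time: 3.22
position: [0.4205, 0.0376, 0.3009]
orientation: [-1.285, 1.083, -1.084]
ft_force: [-0.3, 0.0, 0.1]
width: 0.0918
```

Run:
```python
from h import *
import pickle
s=env.get_state(); print(s["time"],s["position"],np.abs(s["dq"]).max())
d={}
for n in ["wrist"]:
    c=env.get_calibration(n); im=env.capture(n); cv2.imwrite(f"pics/{n}2.png",im[:,:,::-1]); d[n]=c
pickle.dump(d,open("cal2.pkl","wb"))
x=[.4373,.0814,-.013]
k,sn=np.cos(x[2]),np.sin(x[2])
P=np.array([(a,b,.022) for a in (-.062,.062) for b in (-.075,.075)])
W=np.c_[x[0]+k*P[:,0]-sn*P[:,1],x[1]+sn*P[:,0]+k*P[:,1],P[:,2]]
uv=proj(c,W);print(uv)
x0,y0=np.maximum(np.floor(uv.min(0)-12).astype(int),0);x1,y1=np.ceil(uv.max(0)+12).astype(int)
print(x0,y0,x1,y1)
cv2.imwrite("pics/c3.png",cv2.resize(im[y0:y1,x0:x1,::-1],None,fx=4,fy=4,interpolation=cv2.INTER_CUBIC)[:600,:800])
```

```text
3.225 [0.42054121 0.0375512  0.30091461] 0.01700051247775538
[[272.85424839 217.67668032]
 [296.08518653  67.98333235]
 [386.33101755 237.9899845 ]
 [421.57550116  92.96135767]]
260 55 434 250
```

View pics/c3.png

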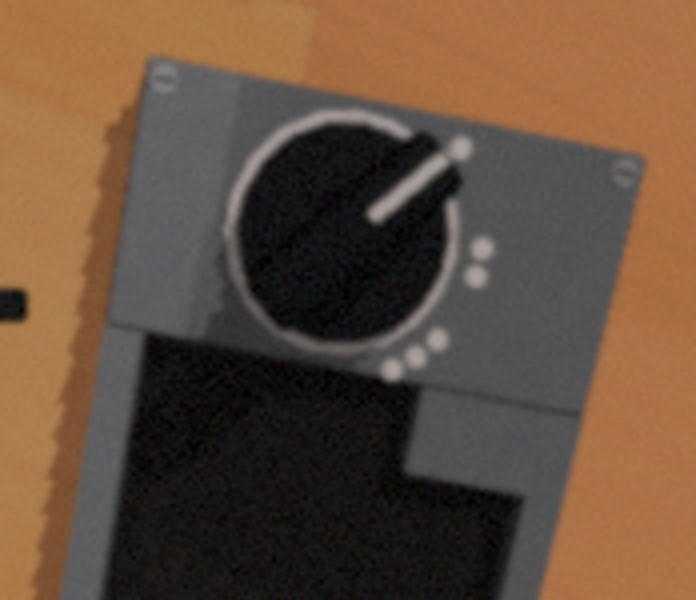

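Run:
```python
from h import *
im=cv2.imread("pics/wrist2.png")
cv2.imwrite("pics/c4.png",cv2.resize(im[150:255,255:425],None,fx=4,fy=4,interpolation=cv2.INTER_CUBIC))
```

```text
(no output)
```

View pics/c4.png

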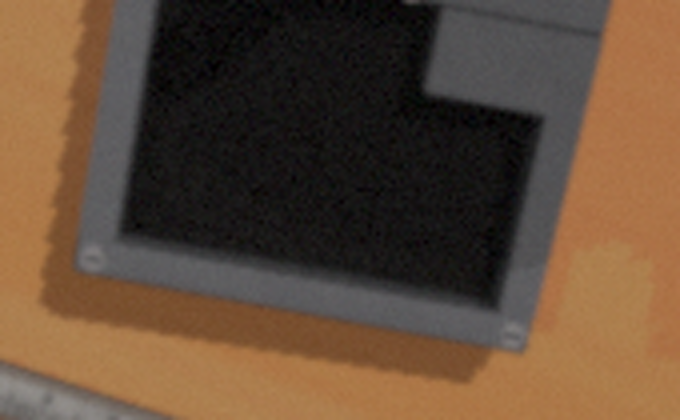

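Run:
```python
from h import *
import pickle
c=pickle.load(open("cal2.pkl","rb"))["wrist"]
F=[(-62,75,22),(62,75,22),(20,11,22),(-52,11,22),(-62,-75,22),(62,-75,22),(-52,-65,22),(52,-65,22),(52,-11,22),(20,-11,22)]
u=np.vstack([np.array([(148,58),(645,158),(417,385),(147,335)])/4-.375+[260,55],
 np.array([(77,270),(524,350),(120,238),(497,305),(545,118),(425,95)])/4-.375+[255,150]])
x,r=fit(c,F,u,[0.43,0.08,0]); print(x,np.degrees(x[2]));print(r.round(1))
# pointer line: pointer end approx crop (462,148)->(380,212)
for z in (0.068,): 
    a=ray(c,np.array([455,150])/4-.375+[260,55],z);b=ray(c,np.array([375,215])/4-.375+[260,55],z);print(a,b,np.degrees(np.arctan2(*(a-b)[1::-1])))
cen=np.array([345,230])/4-.375+[260,55]; print("disc",ray(c,cen,0.025))
# compare in top and side
d=pickle.load(open("cal1.pkl","rb"))
def W(x,P):
    P=np.array(P)/1000;k,s=np.cos(x[2]),np.sin(x[2]); return np.c_[x[0]+k*P[:,0]-s*P[:,1], x[1]+s*P[:,0]+k*P[:,1], P[:,2]]
xm=[0.44016,-0.1192,1.79556]
M=[(50,22,12),(50,-28,12),(-50,-28,12),(-50,44,12),(18,44,12),(18,22,12)]; H=[(36,20,45),(36,-20,45),(-36,-20,45),(-36,20,45)]
O=[(-62,75,22),(62,75,22),(62,-75,22),(-62,-75,22)];Pk=[(-52,11,22),(20,11,22),(20,-11,22),(52,-11,22),(52,-65,22),(-52,-65,22)]
for n,(x0,y0,x1,y1) in {"top":(205,170,365,245),"side":(220,205,380,275)}.items():
    im=cv2.imread(f"pics/{n}0.png")[y0:y1,x0:x1]; im=cv2.resize(im,None,fx=5,fy=5,interpolation=cv2.INTER_CUBIC)
    for xx,Q,col in ((xm,M,(0,0,255)),(xm,H,(255,0,0)),(x,O,(0,255,0)),(x,Pk,(0,255,255))):
        p=((proj(d[n],W(xx,Q))-[x0,y0]+.5)*5).astype(int); cv2.polylines(im,[p],True,col,1)
    cv2.imwrite(f"pics/ov_{n}.png",im)
```

```text
[ 0.43739293  0.0810938  -0.0155813 ] -0.8927425539386544
[[-0.3 -0.9]
 [ 0.9 -0.6]
 [ 1.6  0.4]
 [-0.9 -0.6]
 [-1.1  0.7]
 [ 0.5  1.3]
 [-1.1  1.3]
 [ 0.3  2.1]
 [ 0.2 -0.7]
 [-0.1 -0.7]]
[0.44863866 0.14488094 0.068     ] [0.43413054 0.12880311 0.068     ] 47.93792308596495
disc [0.43071791 0.12556728 0.025     ]
```

View pics/ov_top.png

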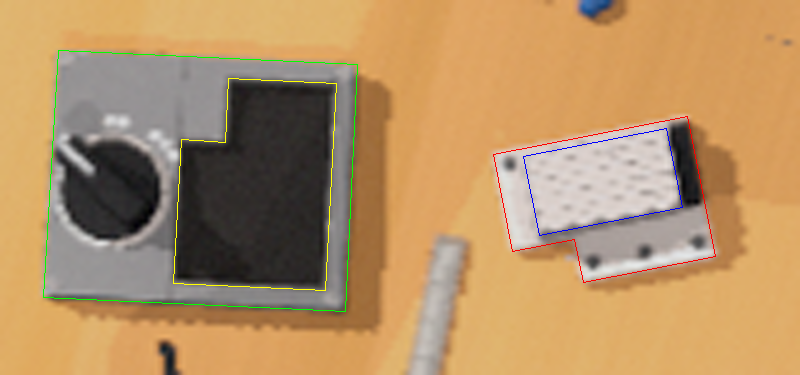

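View pics/ov_side.png

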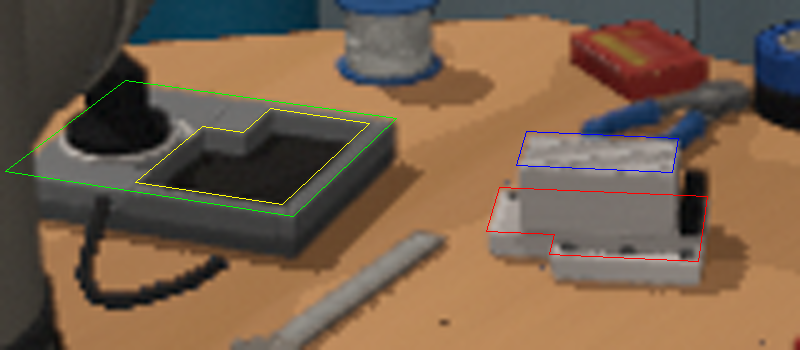

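All three cameras agree with the fitted poses to about 1 mm. I'll write a script that converts a target pose into move units.

```bash
cat >> h.py <<'E'
def plan(target,zdeg,pos=None,zc=None,show=True):
    """scaled shift/turn from the present pose to target TCP with tool z at zdeg (world yaw)"""
    s=env.get_state(); R=Ro.from_rotvec(s["orientation"]).as_matrix()
    p=s["position"] if pos is None else np.array(pos)
    za=np.degrees(np.arctan2(R[1,2],R[0,2])) if zc is None else zc
    sh=R.T@(np.array(target)-p)/0.5; t=-((zdeg-za+180)%360-180)/90
    print("t",round(s["time"],2),"pos",p.round(4),"z",round(za,2),"w",round(s["width"],4),"F",np.round(s["ft_force"],1),"-> shift",sh.round(4),"turn",round(t,4), "tilt",np.degrees(np.arccos(-R[2,1])).round(2))
E
python3 - <<'E'
from h import *
plan([.4402,-.1192,.12],12.88); plan([.4402,-.1192,.036],12.88)
E
```

```text
t 3.27 pos [0.4206 0.0373 0.3009] z 9.7 w 0.0921 F [-0.5 -0.8 -0.1] -> shift [ 0.315   0.3621 -0.0142] turn -0.0354 tilt 0.04
t 3.27 pos [0.4206 0.0373 0.3009] z 9.7 w 0.0921 F [-0.5 -0.8 -0.1] -> shift [ 0.3149  0.5301 -0.0143] turn -0.0354 tilt 0.04
```

{"op": "move_arm", "data": {
  "motion": [
    [0, [0.12, 0.12, -0.0142], -0.0354],
    [0, [0.24, 0.24, -0.0142], -0.0354],
    [0, [0.315, 0.3, -0.0142], -0.0354],
    [0, [0.315, 0.36, -0.0142], -0.0354],
    [0, [0.315, 0.36, -0.0142], -0.0354]
  ]
}}

```text
time: 3.9
position: [0.438, -0.1198, 0.118]
orientation: [-1.308, 1.051, -1.039]
ft_force: [-0.4, 0.3, 1.0]
width: 0.0915
```

Run:
```python
from h import *
plan([.4402,-.1192,.036],12.88)
c=env.get_calibration("wrist"); im=env.capture("wrist")[:,:,::-1].copy()
cv2.imwrite("pics/wrist3.png",im)
def W(x,P):
    P=np.array(P)/1000;k,s=np.cos(x[2]),np.sin(x[2]); return np.c_[x[0]+k*P[:,0]-s*P[:,1], x[1]+s*P[:,0]+k*P[:,1], P[:,2]]
xm=[0.44016,-0.1192,1.79556]
for Q in ([(50,22,12),(50,-28,12),(-50,-28,12),(-50,44,12),(18,44,12),(18,22,12)],[(36,20,45),(36,-20,45),(-36,-20,45),(-36,20,45)]):
    cv2.polylines(im,[proj(c,W(xm,Q)).astype(int)],True,(0,0,255),1)
cv2.imwrite("pics/wrist3o.png",im)
```

```text
t 3.9 pos [ 0.438  -0.1198  0.118 ] z 12.68 w 0.0915 F [-0.4  0.3  1. ] -> shift [0.0006 0.1639 0.0055] turn -0.0022 tilt 0.41
```

View pics/wrist3o.png

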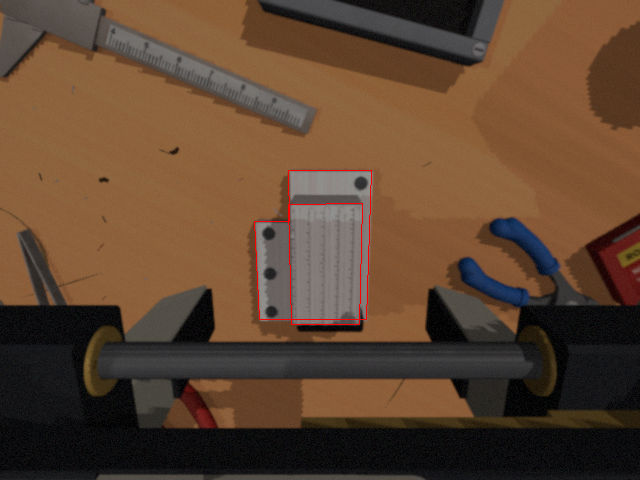

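The overlay sits within about 2 px of the module. I'll descend straight and grip.

{"op": "move_arm", "data": {
  "motion": [
    [0, [0, 0.07, 0], 0],
    [0, [0, 0.13, 0], 0],
    [0, [0, 0.17, 0], 0],
    [0, [0, 0.17, 0], 0],
    [0, [0, 0.17, 0], 0],
    [0.4, [0, 0.17, 0], 0],
    [0.6, [0, 0.17, 0], 0],
    [0.8, [0, 0.17, 0], 0],
    [0.8, [0, 0.17, 0], 0],
    [0.8, [0, 0.17, 0], 0]
  ],
  "squeeze": 30
}}

```text
time: 5.2
position: [0.44, -0.1183, 0.0357]
orientation: [-1.308, 1.041, -1.041]
ft_force: [-0.4, 1.4, 0.2]
width: 0.0464
```

Run:
```python
from h import *
plan([.4402,-.1192,.15],12.88)
```

```text
t 5.2 pos [ 0.44   -0.1183  0.0357] z 12.94 w 0.0464 F [-0.4  1.4  0.2] -> shift [ 1.800e-03 -2.286e-01 -1.000e-04] turn 0.0007 tilt 0.01
```

{"op": "move_arm", "data": {
  "motion": [
    [1, [0, 0, 0], 0],
    [1, [0, 0, 0], 0],
    [1, [0, 0, 0], 0],
    [1, [0, 0, 0], 0]
  ],
  "squeeze": 30
}}

```text
time: 5.7
position: [0.44, -0.1183, 0.0357]
orientation: [-1.308, 1.041, -1.041]
ft_force: [-0.0, -0.2, -1.7]
width: 0.0401
```

{"op": "move_arm", "data": {
  "motion": [
    [1, [0, -0.05, 0], 0],
    [1, [0, -0.15, 0], 0],
    [1, [0, -0.25, 0], 0],
    [1, [0, -0.27, 0], 0],
    [1, [0, -0.27, 0], 0]
  ]
}}

```text
time: 6.32
position: [0.4396, -0.1181, 0.1701]
orientation: [-1.308, 1.042, -1.041]
ft_force: [0.5, 0.7, -4.0]
width: 0.0399
```

Run:
```python
from h import *
plan([.4369,.0461,.17],-90.89)
plan([.4369,-.05,.17],-90.89)
```

```text
t 6.33 pos [ 0.4396 -0.1181  0.1701] z 12.94 w 0.0399 F [ 0.5  0.7 -4. ] -> shift [-3.212e-01  3.000e-04  6.830e-02] turn 1.1537 tilt 0.03
t 6.33 pos [ 0.4396 -0.1181  0.1701] z 12.94 w 0.0399 F [ 0.5  0.7 -4. ] -> shift [-0.1339  0.0003  0.0253] turn 1.1537 tilt 0.03
```

{"op": "move_arm", "data": {
  "motion": [
    [1, [-0.06, 0, 0.012], 0],
    [1, [-0.12, 0, 0.024], 0.1],
    [1, [-0.18, 0, 0.036], 0.21],
    [1, [-0.22, 0, 0.045], 0.32],
    [1, [-0.26, 0, 0.055], 0.43],
    [1, [-0.29, 0, 0.06], 0.54],
    [1, [-0.321, 0, 0.068], 0.65],
    [1, [-0.321, 0, 0.068], 0.76],
    [1, [-0.321, 0, 0.068], 0.87],
    [1, [-0.321, 0, 0.068], 0.95]
  ]
}}

```text
time: 7.58
position: [0.4358, 0.0459, 0.1682]
orientation: [-0.317, 2.063, -2.061]
ft_force: [-0.2, 0.6, -3.3]
width: 0.04
```

{"op": "move_arm", "data": {
  "motion": [
    [1, [0, 0, 0], 0.1],
    [1, [0, 0, 0], 0.2],
    [1, [0, 0, 0], 0.203],
    [1, [0, 0, 0], 0.203],
    [1, [0, 0, 0], 0.203]
  ]
}}

```text
time: 8.2
position: [0.4369, 0.0458, 0.1702]
orientation: [-0.013, -2.215, 2.215]
ft_force: [0.7, -0.9, -4.6]
width: 0.0397
```

Run:
```python
from h import *
plan([.4369,.0461,.12],-90.89)
c=env.get_calibration("wrist"); im=env.capture("wrist")[:,:,::-1].copy()
import pickle; pickle.dump(c,open("cal4.pkl","wb"))
cv2.imwrite("pics/wrist4.png",im)
```

```text
t 8.2 pos [0.4369 0.0458 0.1702] z -90.73 w 0.0397 F [ 0.7 -0.9 -4.6] -> shift [-0.      0.1004 -0.0006] turn 0.0018 tilt 0.06
```

View pics/wrist4.png

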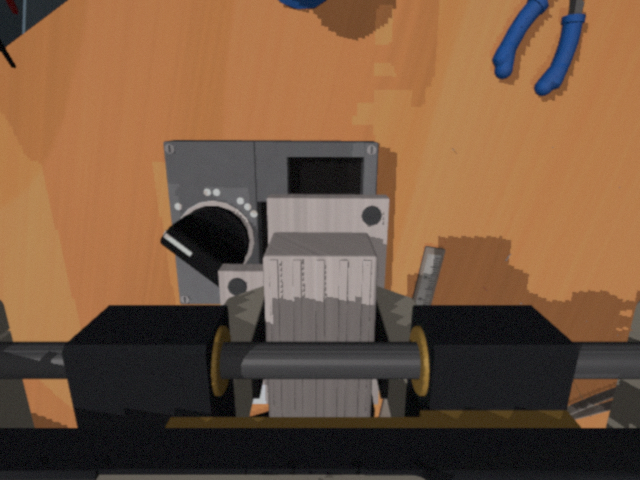

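The module hangs between the fingers with its cut corner towards the block, at image upper left. The pocket's far edge is visible at about (325,158). I'll fit the in-hand pose and the fixture in this one picture.

Run:
```python
from h import *
im=cv2.imread("pics/wrist4.png")
cv2.imwrite("pics/c5.png",cv2.resize(im[130:310,155:400],None,fx=3.25,fy=3.25,interpolation=cv2.INTER_CUBIC))
```

```text
(no output)
```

View pics/c5.png

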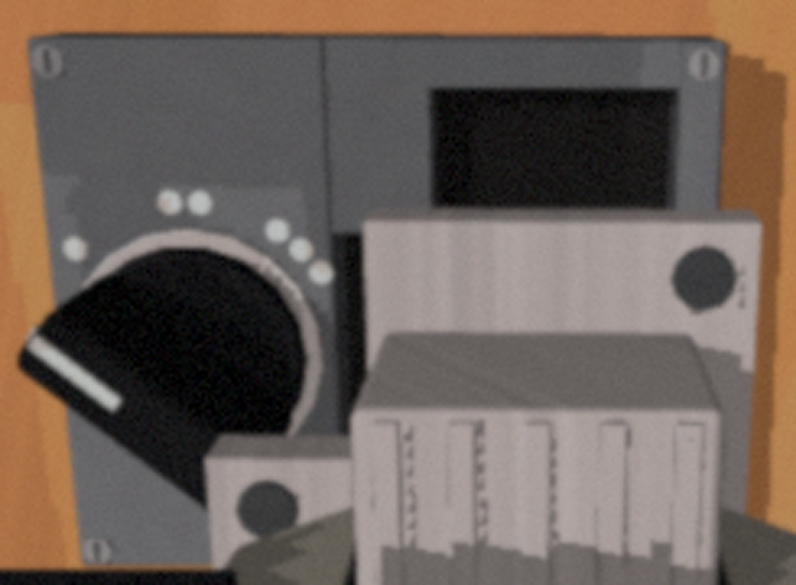

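Run:
```python
from h import *
import pickle
c=pickle.load(open("cal4.pkl","rb"))
k=lambda a:np.array(a)/3.25-.35+[155,130]
h=(0.1702-0.0357)*1000
M=np.array([(50,22,12),(50,-28,12),(18,44,12),(36,20,45),(36,-20,45)],float); M[:,2]+=h
u=k([(365,222),(762,222),(208,460),(354,410),(720,410)])
x,r=fit(c,M,u,[0.437,0.046,0]); print("mod",x.round(4),np.degrees(x[2]));print(r.round(1))
F=[(62,75,22),(62,-75,22),(52,-11,22),(52,-65,22),(-62,75,22)]
u=k([(30,38),(725,40),(432,90),(677,90),(83,565)])
f,r=fit(c,F,u,[0.437,0.081,0]); print("fix",f.round(4),np.degrees(f[2]));print(r.round(1))
R=np.array([[np.cos(f[2]),-np.sin(f[2])],[np.sin(f[2]),np.cos(f[2])]])
n=f[:2]+R@[0,-.035]; print("nest",n,"correction",n-x[:2],np.degrees(f[2]-x[2]))
```

```text
mod [ 0.4337  0.0466 -0.0115] -0.656246337000605
[[-0.2 -0.4]
 [-0.2 -0.6]
 [ 0.2 -0.5]
 [-1.4  0.8]
 [ 3.2  0.6]]
fix [ 0.4371  0.081  -0.0176] -1.0103284193659514
[[-1.3  0.1]
 [ 1.3  0.5]
 [-0.6 -0.7]
 [ 1.1 -0.3]
 [-0.3  0.7]]
nest [0.43647011 0.04602294] correction [ 0.00273919 -0.00052836] -0.35408208236534633
```

Run:
```python
from h import *
im=cv2.imread("pics/wrist3.png")
cv2.imwrite("pics/c6.png",cv2.resize(im[160:340,245:385],None,fx=3.3,fy=3.3,interpolation=cv2.INTER_CUBIC))
import pickle
c=env.get_calibration("side"); s=env.capture("side")[:,:,::-1].copy(); cv2.imwrite("pics/side4.png",s)
xs=[(.4337,.0463,-.0128),(.4362,.0463,-.0128)]
p=proj(c,[[.437,.046,.15]])[0].astype(int); x0,y0=p-[60,50]
a=cv2.resize(s[y0:y0+100,x0:x0+120],None,fx=6,fy=6,interpolation=cv2.INTER_CUBIC)
M=np.array([(50,22,12),(50,-28,12),(-50,-28,12),(-50,44,12),(18,44,12),(18,22,12)])/1000.; M[:,2]+=.1345
for x,col in zip(xs,[(0,0,255),(255,0,0)]):
    k,q=np.cos(x[2]),np.sin(x[2]); W=np.c_[x[0]+k*M[:,0]-q*M[:,1],x[1]+q*M[:,0]+k*M[:,1],M[:,2]]
    cv2.polylines(a,[((proj(c,W)-[x0,y0]+.5)*6).astype(int)],True,col,1)
cv2.imwrite("pics/c7.png",a)
```

```text
(no output)
```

View pics/c6.png

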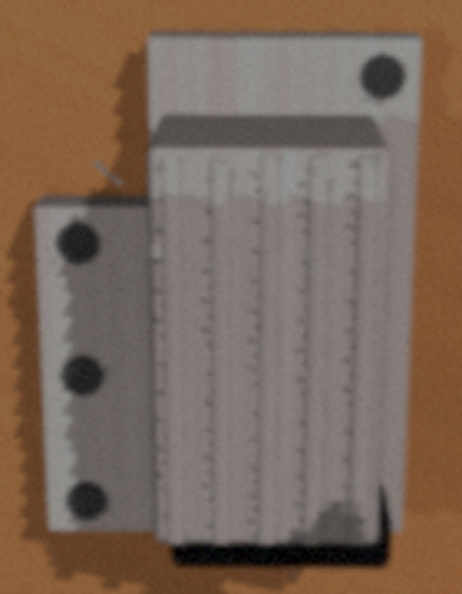

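View pics/c7.png

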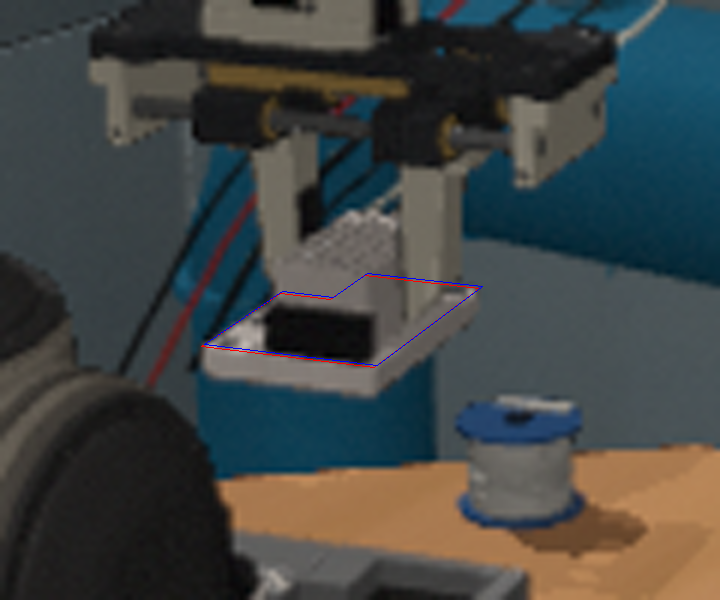

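Run:
```python
from h import *
import pickle
# reconstruct view-3 calibration from view 4: fixed camera-in-hand transform
c4=pickle.load(open("cal4.pkl","rb")); c1=pickle.load(open("cal1.pkl","rb"))["wrist"]
def hand(p,R,c): return R.T@(-c["R"].T@c["t"]-p), c["R"]@R
R1=np.array([[.168,0,.986],[-.986,0,.168],[0,-1,0]]); p1=np.array([.4204,-.1017,.3305])
o,A=hand(p1,R1,c1)
p3=np.array([.438,-.1198,.118])
R3=Ro.from_rotvec([-1.308,1.051,-1.039]).as_matrix()
C=dict(camera_matrix=c1["camera_matrix"],R=A@R3.T); C["t"]=-C["R"]@(p3+R3@o)
M=[(50,22,12),(50,-28,12),(18,44,12),(-50,44,12),(-50,-28,12)]
u=np.array([(149,36),(421,36),(35,205),(50,530),(402,530)])/3.3-.35+[245,160]
x,r=fit(C,M,u,[.44,-.12,1.79]); print(x,np.degrees(x[2]));print(r.round(1)); print("cam in hand",o)
```

```text
[ 0.44037162 -0.11958068  1.79079978] 102.6052695112632
[[-0.3  0.1]
 [ 0.   0.3]
 [ 0.2  0.1]
 [ 0.1 -0.7]
 [ 0.  -0.1]]
cam in hand [-0.07984359 -0.13954466 -0.00017368]
```

The in-hand offset along the module's x comes out between -1 and -3 mm relative to the TCP across the views. I'll use -2 mm, which the 2 mm play plus chamfer should absorb, and lower in stages while watching the force.

{"op": "move_arm", "data": {
  "motion": [
    [1, [-0.0036, 0.05, 0], 0.002],
    [1, [-0.0036, 0.11, 0], 0.002],
    [1, [-0.0036, 0.17, 0], 0.002],
    [1, [-0.0036, 0.205, 0], 0.002],
    [1, [-0.0036, 0.215, 0], 0.002],
    [1, [-0.0036, 0.215, 0], 0.002],
    [1, [-0.0036, 0.215, 0], 0.002]
  ]
}}

```text
time: 9.18
position: [0.4396, 0.0457, 0.064]
orientation: [-0.021, -2.213, 2.214]
ft_force: [0.3, -0.5, -1.6]
width: 0.0399
```

Run:
```python
from h import *
plan([.4387,.0459,.0457],-90.89)
c=env.get_calibration("wrist"); im=env.capture("wrist")[:,:,::-1].copy()
cv2.imwrite("pics/wrist5.png",im)
s=env.capture("side")[:,:,::-1]; cv2.imwrite("pics/side5.png",cv2.resize(s[200:280,220:330],None,fx=7,fy=7,interpolation=cv2.INTER_CUBIC))
```

```text
t 9.18 pos [0.4396 0.0457 0.064 ] z -91.0 w 0.0399 F [ 0.3 -0.5 -1.6] -> shift [ 0.0019  0.0365 -0.0004] turn -0.0012 tilt 0.1
```

View pics/wrist5.png

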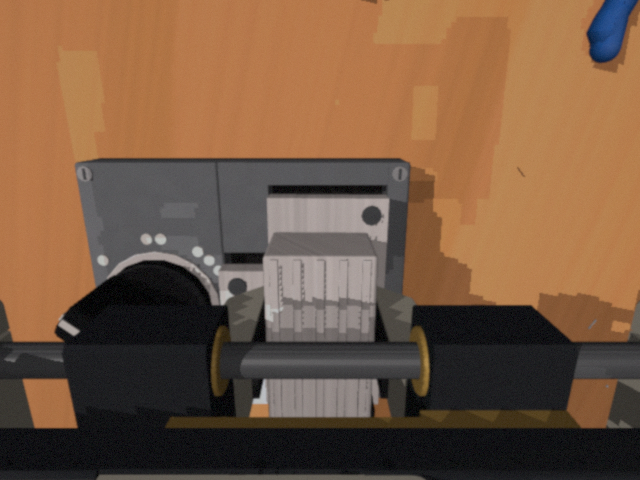

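View pics/side5.png

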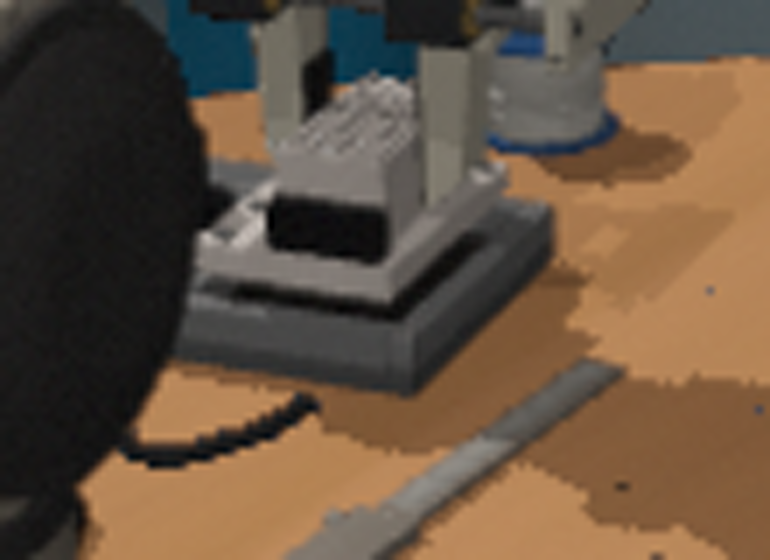

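Run:
```python
from h import *
im=cv2.imread("pics/wrist5.png")
cv2.imwrite("pics/c8.png",cv2.resize(im[150:310,190:415],None,fx=3.5,fy=3.5,interpolation=cv2.INTER_CUBIC))
```

```text
(no output)
```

View pics/c8.png

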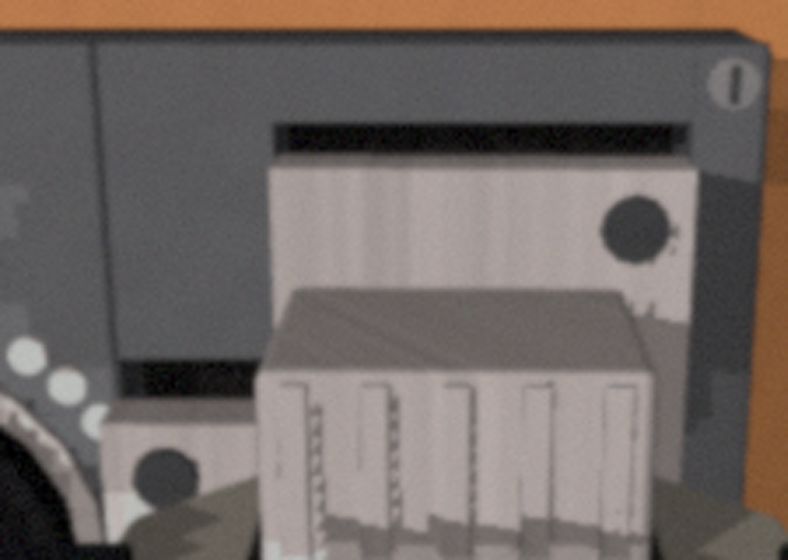

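Run:
```python
from h import *
c=env.get_calibration("wrist"); s=env.get_state()
k=lambda a:np.array(a)/3.5-.35+[190,150]
h=(s["position"][2]-0.0357)*1000
M=np.array([(50,22,12),(50,-28,12),(18,44,12)],float); M[:,2]+=h
x,r=fit(c,M,k([(268,170),(698,170),(100,425)]),[0.437,0.046,0]); print("mod",x.round(4),np.degrees(x[2]));print(r.round(1))
F=[(62,-75,22),(52,-11,22),(52,-65,22),(20,11,22)]
f,r=fit(c,F,k([(767,45),(275,125),(690,125),(118,362)]),[0.437,0.081,0]); print("fix",f.round(4),np.degrees(f[2]));print(r.round(1))
R=np.array([[np.cos(f[2]),-np.sin(f[2])],[np.sin(f[2]),np.cos(f[2])]])
n=f[:2]+R@[0,-.035]; print("nest",n,"corr",n-x[:2],np.degrees(f[2]-x[2]), "tcp-mod",s["position"][:2]-x[:2])
```

```text
mod [ 0.436   0.0468 -0.0193] -1.1036099837123943
[[ 0.3 -0.1]
 [-0.5  0.1]
 [ 0.2 -0. ]]
fix [ 0.4368  0.0815 -0.0138] -0.7917938228941629
[[ 1.4  0.1]
 [-1.2  0.2]
 [-0.1 -0.2]
 [ 0.1 -0.1]]
nest [0.4363646  0.04647853] corr [ 0.0003341  -0.00029532] 0.3118161608182315 tcp-mod [ 0.00346099 -0.00105574]
```

The relative correction is only about 0.3 mm, so I'll lower it.

{"op": "move_arm", "data": {
  "motion": [
    [1, [0, 0.01, 0], 0],
    [1, [0, 0.018, 0], 0],
    [1, [0, 0.024, 0], 0],
    [1, [0, 0.029, 0], 0],
    [1, [0, 0.033, 0], 0],
    [1, [0, 0.033, 0], 0]
  ]
}}

```text
time: 10.02
position: [0.4389, 0.0457, 0.0466]
orientation: [-0.019, -2.212, 2.213]
ft_force: [0.4, -0.0, -3.2]
width: 0.0398
```

Run:
```python
from h import *
plan([.4387,.0459,.0457],-90.89)
```

```text
t 10.03 pos [0.4389 0.0457 0.0466] z -91.01 w 0.0398 F [ 0.4 -0.  -3.2] -> shift [ 0.0005  0.0017 -0.0003] turn -0.0013 tilt 0.02
```

It went in freely and is about 1 mm above the floor. I'll lower the rest and open partly, keeping the fingers clear of the selector disc.

{"op": "move_arm", "data": {
  "motion": [
    [1, [0, 0.002, 0], 0],
    [1, [0, 0.0024, 0], 0],
    [1, [0, 0.0024, 0], 0],
    [0.4, [0, 0.0024, 0], 0],
    [0.4, [0, 0.0024, 0], 0],
    [0.4, [0, 0.0024, 0], 0],
    [0.4, [0, 0.0024, 0], 0]
  ]
}}

```text
time: 10.9
position: [0.439, 0.0457, 0.0455]
orientation: [-0.02, -2.213, 2.213]
ft_force: [-0.2, -0.3, -0.2]
width: 0.0549
```

Run:
```python
from h import *
plan([.4387,.0459,.16],-90.89)
cv2.imwrite("pics/wrist6.png",env.capture("wrist")[150:310,190:415,::-1].repeat(3,0).repeat(3,1))
s=env.capture("side")[:,:,::-1]; cv2.imwrite("pics/side6.png",cv2.resize(s[200:280,220:330],None,fx=7,fy=7,interpolation=cv2.INTER_CUBIC))
```

```text
t 10.9 pos [0.439  0.0457 0.0455] z -91.01 w 0.0549 F [-0.2 -0.3 -0.2] -> shift [ 0.0007 -0.2289 -0.0003] turn -0.0013 tilt 0.01
```

View pics/wrist6.png

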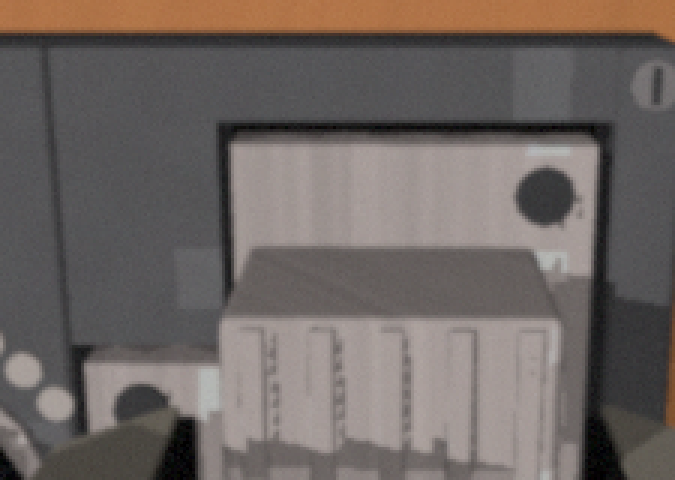

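View pics/side6.png

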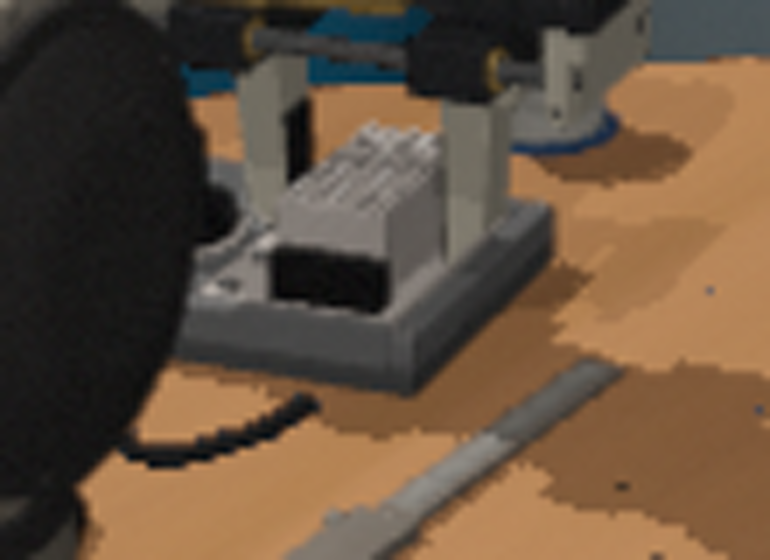

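The module is seated with an even dark gap all round and its top is level with the rim. It has been let go (opening 55 mm). I'll retreat and look at the selector.

{"op": "move_arm", "data": {
  "motion": [
    [0.4, [0, -0.06, 0], 0],
    [0.4, [0, -0.16, 0], 0],
    [0.4, [0, -0.28, 0], 0],
    [0.4, [0, -0.35, 0], 0],
    [0.4, [0.1, -0.4, 0.0], -0.1],
    [0.4, [0.1, -0.4, 0], -0.2],
    [0.4, [0.1, -0.4, 0], -0.3],
    [0.5, [0.1, -0.4, 0], -0.4],
    [0.5, [0.1, -0.4, 0], -0.5],
    [0.5, [0.1, -0.4, 0], -0.53]
  ]
}}

```text
time: 12.25
position: [0.3888, 0.0466, 0.2455]
orientation: [-0.753, 1.739, -1.739]
ft_force: [0.5, -0.5, -0.4]
width: 0.0458
```

Run:
```python
from h import *
import pickle
plan([.431,.1256,.13],-42)
c=env.get_calibration("wrist"); im=env.capture("wrist")[:,:,::-1].copy()
pickle.dump(c,open("cal7.pkl","wb"));cv2.imwrite("pics/wrist7.png",im)
c=env.get_calibration("top");im=env.capture("top")[:,:,::-1].copy();cv2.imwrite("pics/top7.png",im)
for q in ["module","module_key","nest","nest_key","selector_grip"]: print(q,[(r["position"],r["p"]) for r in env.spot_point(q,"wrist")])
```

```text
t 12.25 pos [0.3888 0.0466 0.2455] z -43.15 w 0.0458 F [ 0.5 -0.5 -0.4] -> shift [-0.1729  0.2309 -0.0465] turn -0.0128 tilt 0.01
module [([356.8, 170.9], 0.84)]
module_key [([396.6, 156.8], 0.71)]
nest []
nest_key [([398.9, 155.5], 0.72)]
selector_grip []
```

View pics/wrist7.png

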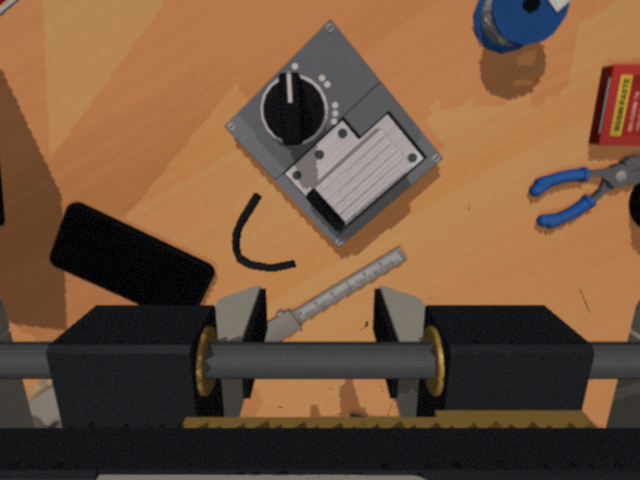

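The module sits fully in the pocket with its cut corner on the block, around (356,171). The selector bar is at about (290,105). I'll measure the bar precisely.

Run:
```python
from h import *
im=cv2.imread("pics/wrist7.png")
cv2.imwrite("pics/c9.png",cv2.resize(im[55:165,240:350],None,fx=5.4,fy=5.4,interpolation=cv2.INTER_CUBIC).astype(float).__mul__(1.8).clip(0,255).astype(np.uint8))
```

```text
(no output)
```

View pics/c9.png

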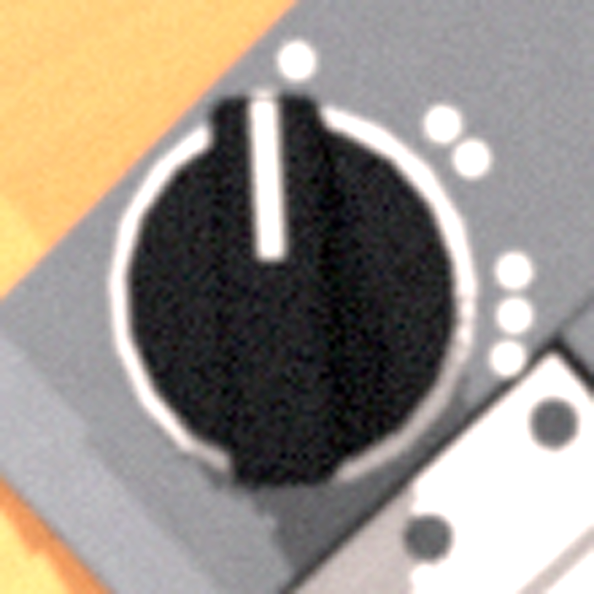

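Run:
```python
from h import *
import pickle
c=pickle.load(open("cal7.pkl","rb"))
k=lambda a:np.array(a)/5.4-.4+[240,55]
print("ring",ray(c,k((292,295)),.022))
a=ray(c,k((262,93)),.068); b=ray(c,k((271,258)),.068); d=(a-b)/np.linalg.norm(a-b)
print(a,b,np.degrees(np.arctan2(d[1],d[0])), "centre from pointer end",a-.026*d, "linelen",np.linalg.norm(a-b))
e=[ray(c,k(q),.068) for q in ((214,100),(320,100))]; print("end width",np.linalg.norm(e[0]-e[1]), "mid",(e[0]+e[1])/2-.026*d)
cen=np.array([.431,.1256])
print(proj(c,[[.431,.1256,.022],[.431,.1256,.068]])) 
print("dots", [ray(c,k(q),.022).round(4) for q in ((297,62),(457,141),(512,315))])
```

```text
ring [0.43022353 0.12542815 0.022     ]
[0.44686998 0.14420448 0.068     ] [0.43301502 0.12831968 0.068     ] 48.90458521908984 centre from pointer end [0.42977979 0.12461047 0.068     ] linelen 0.021078108773253883
end width 0.01430610568627845 mid [0.42965811 0.12352353 0.068     ]
[[294.18474997 108.42226704]
 [290.40600671 107.13951033]]
dots [array([0.4546, 0.1493, 0.022 ]), array([0.4648, 0.1242, 0.022 ]), array([0.4536, 0.0994, 0.022 ])]
```

Run:
```python
from h import *
plan([.430,.125,.12],-41.5);plan([.430,.125,.055],-41.5)
```

```text
t 12.6 pos [0.389  0.0466 0.2455] z -43.34 w 0.0462 F [-0.6 -0.7 -0.2] -> shift [-0.1703  0.251  -0.0479] turn -0.0205 tilt 0.01
t 12.6 pos [0.389  0.0466 0.2455] z -43.34 w 0.0462 F [-0.6 -0.7 -0.2] -> shift [-0.1703  0.381  -0.0479] turn -0.0205 tilt 0.01
```

{"op": "move_arm", "data": {
  "motion": [
    [0.5, [-0.09, 0.06, -0.025], -0.0205],
    [0.5, [-0.1703, 0.12, -0.0479], -0.0205],
    [0.5, [-0.1703, 0.22, -0.0479], -0.0205],
    [0.5, [-0.1703, 0.25, -0.0479], -0.0205],
    [0.5, [-0.1703, 0.25, -0.0479], -0.0205],
    [0.5, [-0.1703, 0.25, -0.0479], -0.0205]
  ]
}}

```text
time: 13.35
position: [0.4307, 0.125, 0.1213]
orientation: [-0.773, 1.718, -1.719]
ft_force: [0.1, 0.4, -0.2]
width: 0.0456
```

Run:
```python
from h import *
plan([.430,.125,.055],-41.5)
cv2.imwrite("pics/wrist8.png",env.capture("wrist")[:,:,::-1])
```

```text
t 13.35 pos [0.4307 0.125  0.1213] z -41.48 w 0.0456 F [ 0.1  0.4 -0.2] -> shift [ 0.001   0.1326 -0.0012] turn 0.0002 tilt 0.09
```

View pics/wrist8.png

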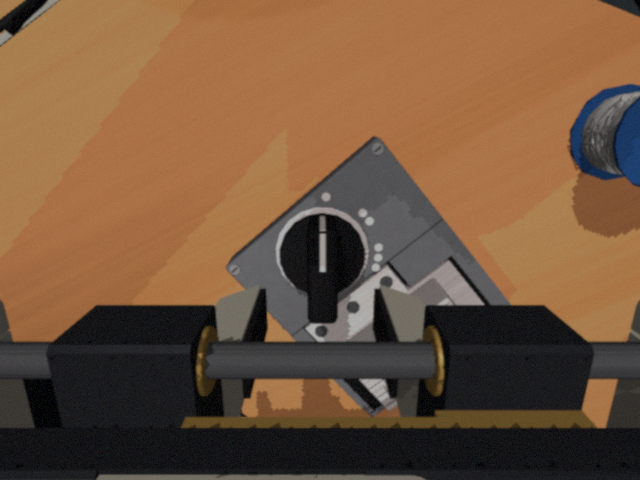

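The bar sits centred between the fingers at (322,265) and upright in the image, so the grip is aligned. I'll descend and pinch.

{"op": "move_arm", "data": {
  "motion": [
    [0.5, [0, 0.06, 0], 0],
    [0.5, [0, 0.11, 0], 0],
    [0.5, [0, 0.13, 0], 0],
    [0.5, [0, 0.13, 0], 0],
    [1, [0, 0.13, 0], 0],
    [1, [0, 0.13, 0], 0],
    [1, [0, 0.13, 0], 0],
    [1, [0, 0.13, 0], 0],
    [1, [0, 0.13, 0], 0],
    [1, [0, 0.13, 0], 0]
  ],
  "squeeze": 12
}}

```text
time: 14.65
position: [0.4315, 0.1242, 0.056]
orientation: [-0.773, 1.716, -1.72]
ft_force: [3.0, -6.4, 0.1]
width: 0.0161
```

Run:
```python
from h import *
plan([.430,.125,.055],-90.9)
```

```text
t 14.65 pos [0.4315 0.1242 0.056 ] z -41.43 w 0.0161 F [ 3.  -6.4  0.1] -> shift [ 0.0008  0.0021 -0.0033] turn 0.5496 tilt 0.2
```

The bar is pinched at 16.1 mm. I'll turn 49.5° clockwise, shifting 1.7 mm to relieve the side force.

{"op": "move_arm", "data": {
  "motion": [
    [1, [0, 0, 0.0035], 0.05],
    [1, [0, 0, 0.0035], 0.13],
    [1, [0, 0, 0.0035], 0.22],
    [1, [0, 0, 0.0035], 0.31],
    [1, [0, 0, 0.0035], 0.4],
    [1, [0, 0, 0.0035], 0.48],
    [1, [0, 0, 0.0035], 0.55],
    [1, [0, 0, 0.0035], 0.55],
    [1, [0, 0, 0.0035], 0.55]
  ]
}}

```text
time: 15.78
position: [0.4319, 0.1235, 0.056]
orientation: [-0.017, -2.214, 2.216]
ft_force: [0.6, -4.9, 6.1]
width: 0.0157
```

Run:
```python
from h import *
plan([.430,.125,.055],-90.9)
```

```text
t 15.78 pos [0.4319 0.1235 0.056 ] z -90.81 w 0.0157 F [ 0.6 -4.9  6.1] -> shift [ 0.0039  0.0019 -0.0029] turn 0.0009 tilt 0.09
```

{"op": "move_arm", "data": {
  "motion": [
    [1, [0, 0, 0.003], 0],
    [1, [0, 0, 0.003], 0],
    [0.6, [0, 0, 0.003], 0],
    [0.6, [0, 0, 0.003], 0],
    [0.6, [0, 0, 0.003], 0],
    [0.6, [0, 0, 0.003], 0],
    [0.6, [0, -0.05, 0.003], 0],
    [0.6, [0, -0.15, 0.003], 0],
    [0.6, [0, -0.26, 0.003], 0],
    [0.6, [0, -0.3, 0.003], 0]
  ]
}}

```text
time: 17.02
position: [0.4324, 0.1225, 0.2086]
orientation: [-0.024, -2.216, 2.215]
ft_force: [0.3, -0.5, -0.8]
width: 0.0365
```

{"op": "move_arm", "data": {
  "motion": [
    [0.6, [0.06, -0.05, 0.06], 0],
    [0.6, [0.15, -0.1, 0.15], 0],
    [0.6, [0.15, -0.1, 0.15], 0],
    [0.6, [0.15, -0.1, 0.15], 0],
    [0.6, [0.15, -0.1, 0.15], 0]
  ]
}}

```text
time: 17.65
position: [0.3555, 0.0491, 0.255]
orientation: [-0.017, -2.213, 2.213]
ft_force: [-0.0, -0.2, 1.0]
width: 0.0364
```

Run:
```python
from h import *
plan([.430,.125,.055],-90.9)
import pickle
c=env.get_calibration("wrist"); im=env.capture("wrist")[:,:,::-1].copy(); pickle.dump(c,open("cal9.pkl","wb"))
cv2.imwrite("pics/wrist9.png",im)
cv2.imwrite("pics/top9.png",cv2.resize(env.capture("top")[170:245,205:365,::-1],None,fx=5,fy=5,interpolation=cv2.INTER_CUBIC))
```

```text
t 17.65 pos [0.3555 0.0491 0.255 ] z -90.93 w 0.0364 F [-0.  -0.2  1. ] -> shift [-0.1468  0.3999 -0.1542] turn -0.0003 tilt 0.05
```

View pics/wrist9.png

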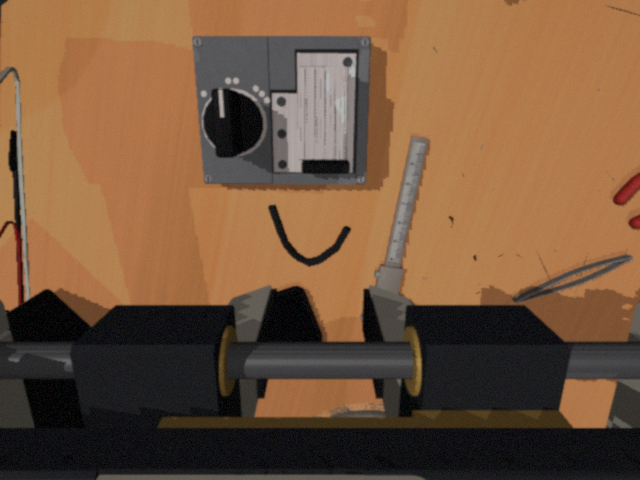

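View pics/top9.png

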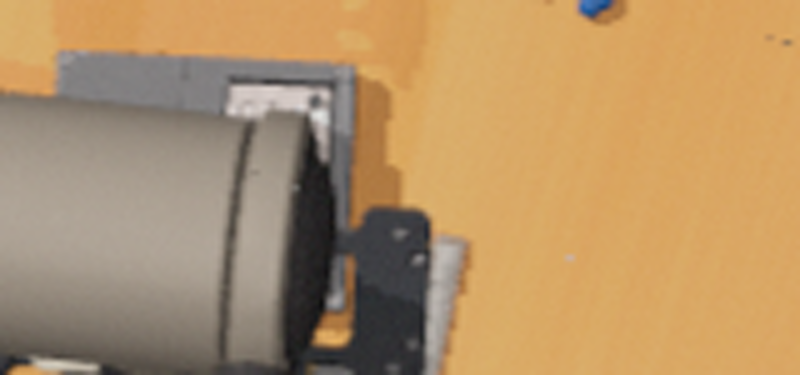

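Run:
```python
from h import *
im=cv2.imread("pics/wrist9.png")
cv2.imwrite("pics/c10.png",cv2.resize(im[30:190,188:378],None,fx=3.7,fy=3.7,interpolation=cv2.INTER_CUBIC).astype(float).__mul__(1.3).clip(0,255).astype(np.uint8))
```

```text
(no output)
```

View pics/c10.png

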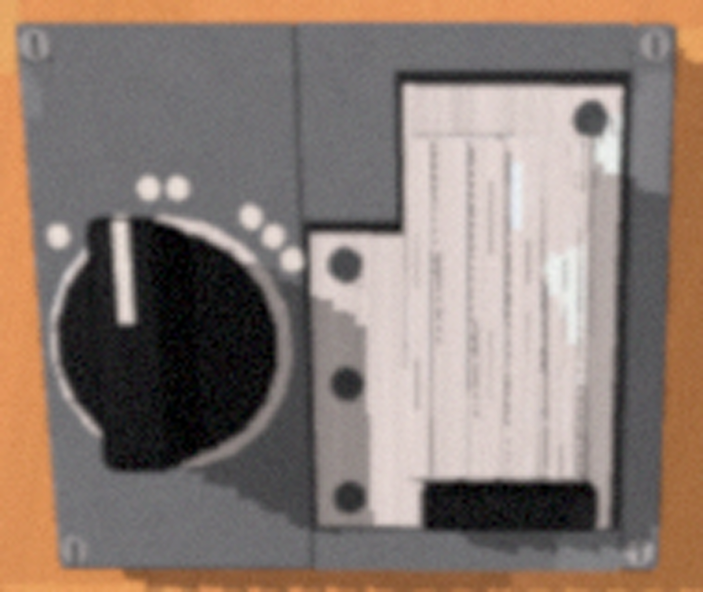

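Run:
```python
from h import *
import pickle
c=pickle.load(open("cal9.pkl","rb"))
k=lambda a:np.array(a)/3.7-.37+[188,30]
a=ray(c,k((120,217)),.068); b=ray(c,k((127,325)),.068); d=a-b; ang=np.degrees(np.arctan2(d[1],d[0])); print("pointer",ang)
M=np.array([(50,22,22),(50,-28,22),(18,44,22),(-50,44,22)])
x,r=fit(c,M,k([(403,86),(624,86),(309,234),(317,526)]),[.437,.046,0]); print("mod",x.round(4),np.degrees(x[2]),r.round(1).tolist())
F=[(62,75,22),(62,-75,22),(-62,75,22),(-62,-75,22),(52,-11,22),(52,-65,22),(20,-11,22),(20,11,22)]
f,r=fit(c,F,k([(18,26),(676,26),(63,568),(657,568),(398,74),(630,74),(396,222),(306,226)]),[.437,.081,0]); print("fix",f.round(4),np.degrees(f[2]),r.round(1).tolist())
R=np.array([[np.cos(f[2]),-np.sin(f[2])],[np.sin(f[2]),np.cos(f[2])]]); print("mod in nest",R.T@(x[:2]-f[:2])-[0,-.035], "selector",.8-np.radians(ang)+f[2])
s=env.get_state(); print(s["time"],np.abs(s["dq"]).max(),s["ft_force"])
```

```text
pointer -1.1162133940261185
mod [ 0.4354  0.0468 -0.0247] -1.4134542252301334 [[-0.0, -0.2], [-0.5, 0.4], [0.4, -0.1], [0.2, -0.2]]
fix [ 0.4366  0.081  -0.0165] -0.9425354520546811 [[-1.1, -0.3], [0.6, -0.3], [-0.8, 1.2], [0.8, 1.2], [-0.6, -0.1], [0.8, -0.1], [0.6, 0.3], [-0.5, -0.8]]
mod in nest [-0.0006723   0.00080831] selector 0.8030312519254893
17.75 0.002567935623545454 [-0.27959219  0.03919806  0.33378913]
```

All checks agree, and the arm is standing free and at rest. I'll hand it in.

```bash
python3 -c "
from workcell import env
print(env.sign_off())"
```

```text
the job is handed in; nothing more can be done
None
```

I laid the silver module in the fixture's pocket with its cut-away corner at the block and let it go. I then turned the selector from the one-dot to the two-dot mark, let it go, backed the arm off, and handed the job in at about 17.8 s. The hand-in reported no verdict.

**Last checks, from the final wrist picture:**
- **Module:** its origin is about 1 mm from the nest, its yaw is within 0.5° of the fixture's, and the flange top is level with the rim. Its tilt and depth were judged only from the pictures. After letting go, the fingers were open well beyond the housing's 40 mm, at 55 mm.
- **Selector:** it stands at about 0.80 rad, the two-dot mark.
- **Arm:** it is at rest above the fixture with no contact force.

**Disagreements:**
- **Module offset in the hand:** the camera views gave anything from 1 to 3.5 mm. I used 2 mm, and the last comparison above the pocket left only about 0.3 mm to correct. The module went in without resistance.
- **Selector side force:** pinching the bar gave about 7 N of side force because the grip was 1 to 2 mm off centre. I eased it off before releasing.

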